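# Register a sample tube on the V-cradle label reader

## Task

Take the long sample tube from the green tray, lay it in the V-cradle of the label reader with its round foot towards the rubber end stop and its cap overhanging the open end, and press it down onto the sprung trip plunger until the plunger is pushed fully through its stroke and the barrel beds on both sides of the V along the whole cradle. Do not let go: the reader only reads while the tube is pressed, so finish with the gripper still pressing the tube firmly into the V. Leave the two short tubes where they lie.

Things in the scene. Friction and masses are not known exactly. Their poses are not given: they have to be found in the camera images.
- long_tube: long empty sample tube, lying: round barrel 16 mm in diameter, 84 mm long, with bar-code label and round foot; cap 18 mm in diameter, 22 mm long; 106 mm overall, about 22 g. Starts on the tray floor, axis 8 to 9 mm above it. Origin on the axis at mid-barrel; +y along the axis to the foot (tip at 42 mm), -y to the cap (from -42 to -64 mm); any roll about y
- tube_foot (a point): tip of the long tube's round foot, on its axis
- tube_cap (a point): middle of the long tube's cap, on its axis
- short_tube_a: a short tube to be left alone, lying in the tray: barrel 13 mm in diameter and 60 mm long, cap 15 mm in diameter and 18 mm long; origin on the axis at mid-barrel, +y to the foot
- short_tube_b: the other short tube, the same size, origin and axes
- tray: shallow fixed tray, 240 mm (its x) by 190 mm (its y), rim 14 mm high, 4 mm thick, inner floor 4 mm above the table; origin under its centre. Three tubes lie in it side by side, about 52 mm apart along its x, within 0.2 rad of its y, feet to +y; the long one may be any of the three
- reader: fixed label reader; origin on the table under the middle of its V-cradle, y along the V, +y to the end stop, z up. Casing x -62 to 62, y -67 to 137 mm, top 37 mm up. On it a V-block (see cradle). Rubber end stop, its face at y = 42 mm, 73 mm high, and behind it the 73 mm high display housing (y 51 to 131 mm). The -y end of the cradle is open, for the cap
- cradle (a point): point on a fully seated tube's axis over the middle of the V, 66 mm above the table. Aluminium V-block, 90 degree V along the reader's y, bottom of the V 54.7 mm up, top 70 mm up, V 30 mm wide at the top, block 46 mm wide. Two halves, y -36 to -20 and 20 to 36 mm; the 40 mm gap between is open right through, down to 40 mm above the table, for fingers either side of the barrel
- v_front: the -x side of the V: two smooth, slippery 45 degree faces, on the side nearer the robot (origin and axes as the reader's)
- v_rear: the +x side of the V: two smooth, slippery 45 degree faces, on the side farther from the robot (origin and axes as the reader's)
- trip_top (a point): top of the round steel head (8 mm) of the sprung trip plunger standing in the valley of the V, inside the finger gap at y = 14 mm in the reader; free it stands 64 mm above the table, 6 mm above the underside of a seated tube
- trip (a joint): travel of the trip plunger, m: 0 free, positive downwards; a fully seated tube pushes it to about 0.0055 to 0.006 (its stop is at 0.0075). Spring 1 N at the start of the stroke, 3 N at 0.006; it lifts an unpressed tube off the V. A firm push of 10 to 15 N in all beds the tube on both sides of the V
Things that resemble listed ones, but are neither listed nor needed, are in the scene too. Leave any blue or pink look-alike of the long_tube alone.

How it is judged:
By the outcome, as a careful person would: the job done as asked, in the order asked, and still so for the second after the job is handed in, while the arm keeps its last pose, push and grip.
It also fails if it takes over 43 s, if anything falls off the work surface, if the arm or the gripper's body presses on something with over 40 N, if the wrist force passes 120 N, or if a joint passes its speed limit or range.

## Robot

A 6-joint arm with a two-finger parallel gripper is mounted at the origin on the work surface. World frame = base frame: x ahead of the robot, y to its left, z up, the work surface at z = 0. Lengths are in mm, angles in rad, forces in N, time in s.
With the tool pointing down it reaches from about 325 to 850 mm from the base axis. Payload 4.4 kg.
Tool frame: the origin (TCP) lies between the finger pads; the fingertips stand ahead of it and the grasp point (between the pads) lies 3 mm ahead of it (robot.finger_overhang is the z of the fingertips in the tool frame, in mm); z points along the fingers, y is the line along which they close (so a half turn about z gives the same grasp; the last joint's range is limited). The gripper opens to 94 mm and grips with 3 to 60 N. Pads are 16 mm wide; open, the fingers measure 119 mm over their backs; the gripper's body (75 mm by 177 mm) begins 78 mm behind the grasp point.
Start: joints at [1.006, 0.207, 1.542, -0, 1.393, -0.15], TCP at [231.212, 526.468, 227.447] pointing down, gripper open.
Joint ranges: [-2.73, 2.73], [-0.86, 2.22], [0.23, 2.46], [-1.11, 4.25], [0.08, 2.63], [-2.82, 2.82]. Speed limits (rad/s): [2.79, 2.79, 3.14, 3.14, 3.14, 3.14].

## Interface

Orientations are given as [roll, pitch, yaw] about the fixed x, y, z axes, in that order (R = Rz(yaw) Ry(pitch) Rx(roll)).
In Python, from station import state, snapshot, robot gives the robot as it stands. The module is installed in compiled form; this text tells all that it offers.
- The arm moves only by the tool jog_arm, never from a script. Its argument "motion" is a list that holds one entry, the list of rows, each a list of 7 numbers: the shift along the tool's x, y, z each as a share of 25 mm, from -1 to 1, then the turn, a rotation vector about the tool's x, y, z each as a share of 0.1 rad, from -1 to 1, then the opening, from -1 (shut) to 1 (fully open). A call has 1 to 8 rows; each row shifts and turns the commanded pose from where the row before left it, along the tool's axes as they then stand; what a row does not reach is not made up. A row lasts 1/12 s, in which the tool goes at most 41.7 mm and 7.16 degrees, less where a joint would pass 70% of its speed; a pose out of reach is approached as far as the arm can. A call with a number of a shift or a turn outside -1 to 1 is refused whole. A call with a gripper value outside its range is refused whole. The fingers move at their own pace and stop on an object; the grip force is fixed at half the most. Time passes only in rows, so rows that do not move let the fingers close. It gives the time, the measured TCP pose, the force, the opening and the grip force at its end, in the units of the state.
- state(): the state, without advancing time (a new reading comes with each control period).
- snapshot(name): name is "side" or "top"; returns a dict with "frame" (480x640x3 uint8, red, green, blue), "fx", "fy", "cx", "cy" (pixels), "pose" (4x4, takes a point from camera to world coordinates). Camera axes: x right, y down, z forward; pixel columns grow to the right and rows downward; lengths in mm; the calibration is good to about 2 mm. A picture is of the moment at which its call begins. There is no depth.
- robot.hand_in(): hands the job in; it is judged then, once.
The state is a dict: "time": time; "q": joint angles; "dq": joint speeds; "joint_torque": joint torques, N m; "tool_pos": TCP position; "tool_rot": TCP orientation; "force": force on the tool from outside, world axes, zero at the start; "torque": the same for the moment, N m; "grip_width": finger opening in mm; "grip_force": force on a finger pad.
Only numpy, scipy, OpenCV 4.12 (cv2) and the standard library are available. Lean on these libraries where they do the work, as an engineer would, in place of code of your own. Each camera call takes 0.05 s, during which the arm holds its last target. There are 200 camera calls.

## Working session

There is one attempt and no reset: what is moved stays moved. The work goes in short steps, Python scripts to look and compute and a tool call to move; the robot and the scene stay as the last step left them, time stands still between calls to the robot, and variables do not carry over. Pictures are saved under pics/ and viewed, at most 10 in all, crops included, and the job is handed in when it is done.

Besides the shell and the picture viewer there is one more tool, called after "Emit:" as name(argument=value, ...) on one line, values as JSON. jog_arm: Moves the arm, as the interface text tells. Shift numbers are shares of 25 mm and turn numbers shares of 0.1 rad, none past 1 either way. Its arguments: {"type":"object","properties":{"motion":{"type":"array","items":{"type":"array","items":{"type":"array","items":{"type":"number"}}}}},"required":["motion"]}

```bash
mkdir -p pics; cat > h.py <<'E'
import numpy as np, cv2
from station import state, snapshot, robot
def ray(s,u,v):
    d=s["pose"][:3,:3]@np.array([(u-s["cx"])/s["fx"],(v-s["cy"])/s["fy"],1.]); return s["pose"][:3,3],d/np.linalg.norm(d)
def onz(s,u,v,z):
    o,d=ray(s,u,v); return o+d*(z-o[2])/d[2]
def tri(s1,p1,s2,p2):
    o1,d1=ray(s1,*p1);o2,d2=ray(s2,*p2)
    A=np.stack([d1,-d2],1); t=np.linalg.lstsq(A,o2-o1,rcond=None)[0]
    a=o1+t[0]*d1;b=o2+t[1]*d2
    return (a+b)/2,np.linalg.norm(a-b)
def proj(s,P):
    p=np.linalg.inv(s["pose"])@np.append(P,1); return (s["fx"]*p[0]/p[2]+s["cx"],s["fy"]*p[1]/p[2]+s["cy"])
def save(s,n): cv2.imwrite(n,cv2.cvtColor(s["frame"],cv2.COLOR_RGB2BGR))
E
python3 - <<'E'
from h import *
np.set_printoptions(precision=3,suppress=True)
import pickle
for n in("top","side"):
    s=snapshot(n); save(s,f"pics/{n}0.png"); pickle.dump(s,open(n+"0.pkl","wb")); print(n,s["fx"],s["cx"],s["cy"]);print(np.array(s["pose"]))
print(state(),robot.finger_overhang)
E
```

```text
top 582.7984618167508 323.33091854160847 243.09962807167958
[[   0.004   -0.986    0.168  262.003]
 [  -1.      -0.009   -0.028  144.628]
 [   0.029   -0.167   -0.985 1151.105]
 [   0.       0.       0.       1.   ]]
side 515.2518364188152 316.936374915577 237.95563039364706
[[   0.841   -0.41     0.352   61.851]
 [  -0.54    -0.659    0.523 -461.723]
 [   0.018   -0.631   -0.776  938.865]
 [   0.       0.       0.       1.   ]]
{'time': 0.1, 'q': array([ 1.007,  0.207,  1.543, -0.   ,  1.394, -0.151]), 'dq': array([ 0.001,  0.   , -0.003,  0.001, -0.   , -0.001]), 'joint_torque': array([ -0.   , -37.186, -28.229,   0.07 ,   0.031,  -0.   ]), 'tool_pos': array([230.846, 525.898, 226.428]), 'tool_rot': array([-3.14 , -0.   ,  2.728]), 'force': array([ 0.228, -0.105, -0.091]), 'torque': array([-0.006, -0.046, -0.008]), 'grip_force': 0.0, 'grip_width': 93.81775816062634} 22.0
```

View pics/top0.png

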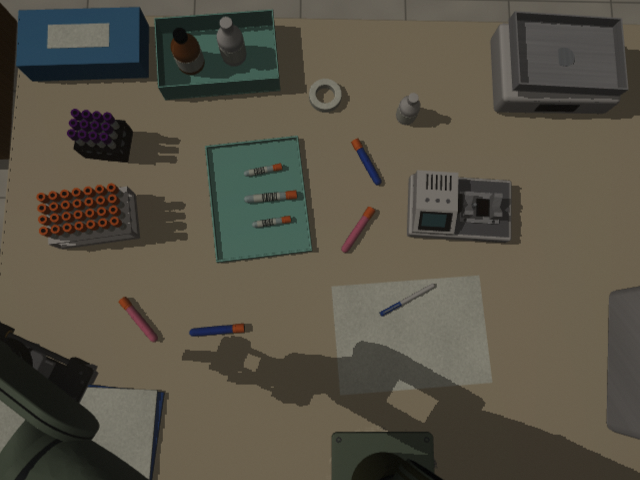

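View pics/side0.png

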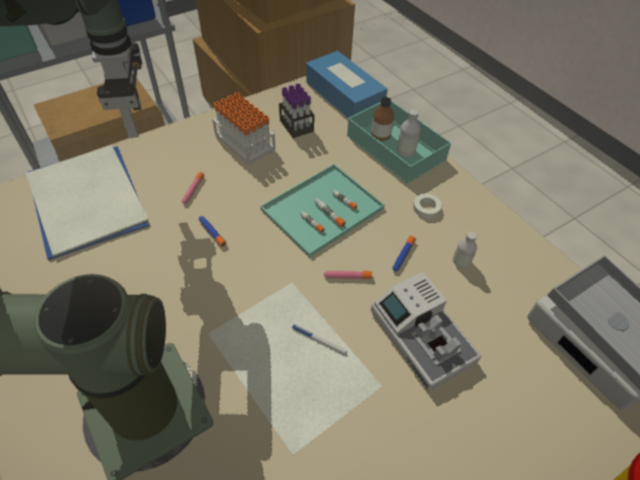

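Top view: the three tubes lie at (265,170), (272,197) and (273,222). The reader is at (460,208), with its display at the left (+y). Things that could be mistaken for the long tube are the short tubes at (265,170) and (273,222), the blue look-alikes at (367,162) and (217,330), the pink ones at (359,229) and (139,319), and the pen at (407,299). By its length I choose the white tube at (272,197), and check it in a close crop.

```bash
python3 - <<'E'
from h import *
import pickle
t=pickle.load(open("top0.pkl","rb"));s=pickle.load(open("side0.pkl","rb"))
c=lambda f,x,y,w,h,k:cv2.resize(f[y:y+h,x:x+w],None,fx=k,fy=k,interpolation=cv2.INTER_CUBIC)
def lab(im,x0,y0,k):
    im=im.copy()
    for i in range(0,im.shape[1],10*k):
        cv2.putText(im,str(x0+i//k),(i,8),0,.3,(255,255,0)); cv2.line(im,(i,8),(i,13),(255,255,0))
    for i in range(0,im.shape[0],10*k):
        cv2.putText(im,str(y0+i//k),(0,i+4),0,.3,(255,255,0))
    return im
A=np.vstack([lab(c(t["frame"],235,155,75,75,4),235,155,4),lab(c(s["frame"],290,180,75,75,4),290,180,4)])
B=np.vstack([lab(c(t["frame"],400,165,120,75,4),400,165,4),lab(c(s["frame"],370,270,120,75,4),370,270,4)])
C=np.vstack([lab(c(s["frame"],370,310,120,75,4),370,310,4)])
cv2.imwrite("pics/crop1.png",cv2.cvtColor(np.hstack([A,B]),cv2.COLOR_RGB2BGR))
# masks of orange caps and white barrels
for n,S,(x,y,w,h) in(("top",t,(210,140,100,120)),("side",s,(265,170,115,80))):
    f=S["frame"][y:y+h,x:x+w]; hsv=cv2.cvtColor(f,cv2.COLOR_RGB2HSV)
    cap=((hsv[...,0]<15)&(hsv[...,1]>130)&(hsv[...,2]>90)).astype(np.uint8)
    tray=((hsv[...,0]>65)&(hsv[...,0]<100)&(hsv[...,1]>60)).astype(np.uint8)
    N,L,st,ce=cv2.connectedComponentsWithStats(cap)
    print(n,"caps",[(st[i,4],(ce[i]+[x,y]).round(1)) for i in range(1,N) if st[i,4]>8])
    wh=((hsv[...,1]<70)&(hsv[...,2]>95)).astype(np.uint8)
    tu=cv2.morphologyEx(cap|wh,cv2.MORPH_CLOSE,np.ones((5,5)))
    N,L,st,ce=cv2.connectedComponentsWithStats(tu)
    for i in range(1,N):
        if st[i,4]<60: continue
        p=np.argwhere(L==i)[:,::-1].astype(np.float32)
        print(" tube",st[i,4],(ce[i]+[x,y]).round(1),np.round(cv2.minAreaRect(p),2) if 0 else cv2.minAreaRect(p+np.float32([x,y])))
E
```

```text
top caps [(np.int32(41), array([276.8, 166.2])), (np.int32(64), array([290.6, 193.8])), (np.int32(42), array([285.7, 218.7]))]
 tube 159 [227.2 141.5] ((234.0, 142.5), (5.0, 48.0), 90.0)
 tube 121 [307.6 153.6] ((307.0, 158.5), (37.0, 4.0), 90.0)
 tube 73 [272.8 166.7] ((272.4920349121094, 166.95599365234375), (4.9193501472473145, 17.083560943603516), 79.69515228271484)
 tube 105 [286.2 194.1] ((283.5, 194.0), (6.0, 25.0), 90.0)
 tube 101 [253.7 196.5] ((254.4695587158203, 196.5736083984375), (5.628517150878906, 21.23162078857422), 85.91438293457031)
 tube 240 [211.9 237. ] ((213.0, 228.0), (62.0, 6.0), 90.0)
 tube 66 [282.3 219.2] ((281.3077087402344, 219.5384521484375), (4.706787586212158, 17.258220672607422), 78.69007110595703)
 tube 233 [290.9 256.4] ((284.5, 254.0), (10.0, 49.0), 90.0)
side caps [(np.int32(31), array([352.1, 204.7])), (np.int32(54), array([339.3, 221.2])), (np.int32(33), array([319.5, 227.6]))]
 tube 8544 [321.  210.7] ((322.0, 209.5), (79.0, 114.0), 90.0)
```

View pics/crop1.png

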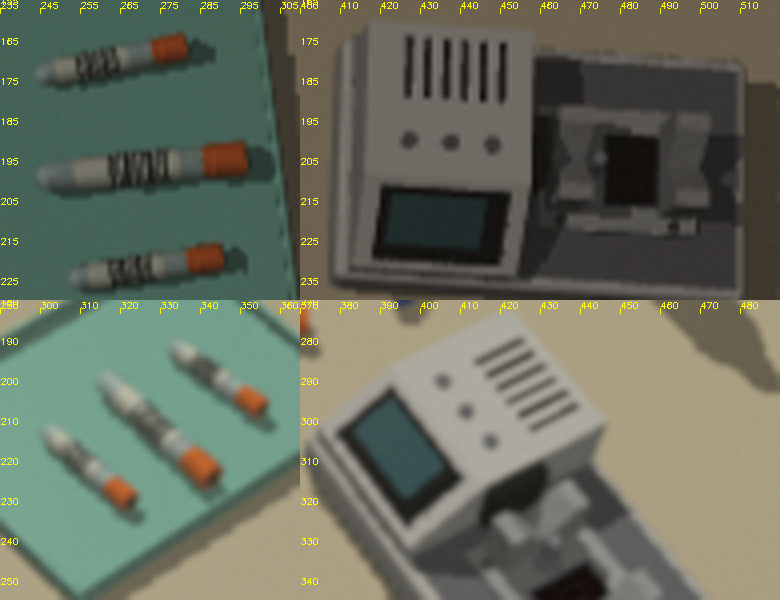

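The crop shows the middle tube is the longest: white barrel, orange cap, foot at (244.5,199) and cap end at (297,194.5) in top; foot (315,199) and cap end (344.5,225.5) in side. Next I need a closer look at the cradle, plus triangulation.

```bash
python3 - <<'E'
from h import *
np.set_printoptions(precision=1,suppress=True)
import pickle
t=pickle.load(open("top0.pkl","rb"));s=pickle.load(open("side0.pkl","rb"))
def lab(f,x0,y0,k,w,h):
    im=cv2.resize(f[y0:y0+h,x0:x0+w],None,fx=k,fy=k,interpolation=cv2.INTER_CUBIC)
    im=cv2.convertScaleAbs(im,alpha=1.5,beta=0)
    for i in range(0,w,5):
        cv2.line(im,(i*k,0),(i*k,5 if i%10 else 12),(255,255,0))
        if i%10==0: cv2.putText(im,str(x0+i),(i*k+2,12),0,.35,(255,0,0))
    for i in range(0,h,5):
        cv2.line(im,(0,i*k),(5 if i%10 else 12,i*k),(255,255,0))
        if i%10==0: cv2.putText(im,str(y0+i),(14,i*k+4),0,.35,(255,0,0))
    return im
cv2.imwrite("pics/crop2.png",cv2.cvtColor(np.hstack([lab(t["frame"],450,170,6,66,75),lab(s["frame"],410,305,6,66,75)]),cv2.COLOR_RGB2BGR))
for n,a,b in(("cap",(290.6,193.8),(339.3,221.2)),("foot",(244.5,199.3),(315,199.3)),("capend",(297,194.5),(344.5,225.5)),("capA",(276.8,166.2),(352.1,204.7)),("capB",(285.7,218.7),(319.5,227.6))):
    print(n,*tri(t,a,s,b), onz(t,*a,13),onz(s,*b,13))
print("casing corner z37",onz(t,510.2,238.7,37),onz(t,510.2,181.2,37))
E
```

```text
cap [555.4 178.   12.8] 0.15143781722547925 [555.4 178.   13. ] [555.2 177.9  13. ]
foot [544.1 269.7  11.9] 1.7895733970005612 [543.  269.9  13. ] [544.5 268.6  13. ]
capend [557.9 164.2   8.1] 5.4229775577262425 [554.1 165.1  13. ] [558.  160.2  13. ]
capA [612.9 206.7  11.4] 0.06693849972762 [612.5 206.6  13. ] [611.9 205.5  13. ]
capB [504.7 187.   11.6] 0.41855559973403755 [504.2 187.   13. ] [504.3 186.   13. ]
casing corner z37 [ 463.6 -254.1   37. ] [ 580.1 -259.9   37. ]
```

View pics/crop2.png

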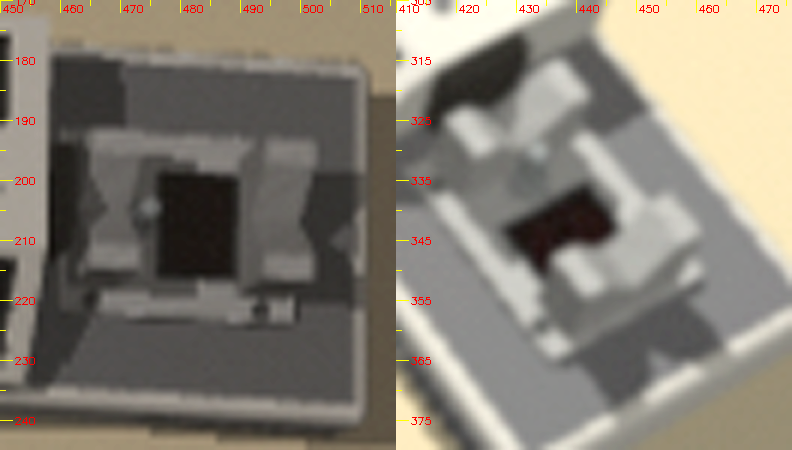

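The crop shows the cradle: the four outer V-block corners in top are at (464.7,191.7), (502.7,193), (502.5,216.8), (464.5,215.3). In side they are at (437.3,315), (460.7,344), (442.3,355), (418.5,323.7). The plunger head is at top (474.8,204.7), side (433.7,330.3).

```bash
python3 - <<'E'
from h import *
np.set_printoptions(precision=1,suppress=True)
import pickle
t=pickle.load(open("top0.pkl","rb"));s=pickle.load(open("side0.pkl","rb"))
T=[(464.7,191.7),(502.7,193),(502.5,216.8),(464.5,215.3)];S=[(437.3,315),(460.7,344),(442.3,355),(418.5,323.7)]
P=[];Q=[];W=[]
for a,b in zip(T,S):
    p,e=tri(t,a,s,b);P.append(p);Q.append(onz(t,*a,70));W.append(onz(s,*b,70));print(p,e,Q[-1],W[-1])
print("centre",np.mean(P,0),np.mean(Q,0),np.mean(W,0))
print("plunger",*tri(t,(474.8,204.7),s,(433.7,330.3)),onz(t,474.8,204.7,64),onz(s,433.7,330.3,64))
for X in(P,Q,W):
    d=(X[0]-X[1])+(X[3]-X[2]);w=(X[0]-X[3])+(X[1]-X[2]);print("yaw",np.arctan2(-d[0],d[1]),np.arctan2(w[1],w[0]))
# casing/other edges (z=37) in top: right end corners, bottom edge, housing edge at 73
f=[onz(t,*p,37) for p in((510.3,180.8),(510.3,239),(460,235))]
print(f)
g=[onz(t,*p,73) for p in((457.8,174.5),(455,233))];print("housing edge",g)
# move numbers
st=state();c,sn=0.127,0
print(st["tool_pos"],st["tool_rot"])
E
```

```text
[ 551.3 -160.3   66.1] 3.400613164106118 [ 548.7 -158.4   70. ] [ 550.9 -162.2   70. ]
[ 547.5 -232.7   68.5] 0.15040705358158352 [ 547.  -232.1   70. ] [ 546.7 -233.1   70. ]
[ 501.8 -230.8   68.3] 2.8745462152778027 [ 500.1 -229.5   70. ] [ 502.4 -231.7   70. ]
[ 504.3 -157.2   71.1] 4.942552204694286 [ 502.2 -156.3   70. ] [ 507.4 -157.5   70. ]
centre [ 526.2 -195.3   68.5] [ 524.5 -194.1   70. ] [ 526.8 -196.1   70. ]
plunger [ 526.8 -180.5   60.1] 2.443939236548601 [ 524.7 -178.8   64. ] [ 526.  -182.1   64. ]
yaw -0.043883196189463444 -0.05439799160936203
yaw -0.02647010048837223 -0.05074724397942467
yaw -0.06340243095936568 -0.06901721094701933
[array([ 580.9, -260.2,   37. ]), array([ 463. , -254.2,   37. ]), array([ 470. , -155.1,   37. ])]
housing edge [array([ 581.9, -145.4,   73. ]), array([ 467., -136.,   73.])]
[230.8 525.9 226.4] [-3.1 -0.   2.7]
```

Long tube: axis yaw +0.127, mid-barrel (549,229.5), height about 13 mm (expected 12–13). Reader: origin (525.6,-194.7), yaw -0.055, V top measured at 68.5 against 70 given, all in reach. First I turn the tool by about 1.03 rad, with the gripper partly closed (about 40 mm) so the fingers pass between the neighbouring tubes.

Emit:
jog_arm(motion=[[[0,0,0,0,0,1,-0.15],[0,0,0,0,0,1,-0.15],[0,0,0,0,0,1,-0.15],[0,0,0,0,0,1,-0.15],[0,0,0,0,0,1,-0.15],[0,0,0,0,0,1,-0.15],[0,0,0,0,0,1,-0.15],[0,0,0,0,0,1,-0.15]]])

```text
time: 0.77
tool_pos: [230.9, 526.1, 226.8]
tool_rot: [-3.14, 0.001, 1.923]
force: [0.9, 0.0, 0.3]
grip_width: 43.9
grip_force: 0.0
```

Emit:
jog_arm(motion=[[[0,0,0,0,0,1,-0.15],[0,0,0,0,0,1,-0.15],[0,0,0,0,0,0.3,-0.15],[-1,0.8,0,0,0,0,-0.15],[-1,0.8,0,0,0,0,-0.15],[-1,0.8,0,0,0,0,-0.15],[-1,0.8,0,0,0,0,-0.15],[-1,0.8,0,0,0,0,-0.15]]])

```text
time: 1.43
tool_pos: [346.7, 413.8, 226.9]
tool_rot: [-3.141, 0.001, 1.698]
force: [0.8, 0.2, -0.1]
grip_width: 40.0
grip_force: 0.0
```

Emit:
jog_arm(motion=[[[-1,0.8,0,0,0,0,-0.15],[-1,0.8,0,0,0,0,-0.15],[-1,0.8,0,0,0,0,-0.15],[-1,0.8,0,0,0,0,-0.15],[-1,0.8,0,0,0,0,-0.15],[-1,0.8,0.5,0,0,0,-0.15],[0,0.8,1,0,0,0,-0.15],[0,0,0,0,0,0,-0.15]]])

```text
time: 2.1
tool_pos: [504.4, 281.3, 184.5]
tool_rot: [-3.134, 0.002, 1.694]
force: [-0.6, 0.4, -0.9]
grip_width: 39.5
grip_force: 0.0
```

Emit:
jog_arm(motion=[[[-0.8,0.5,0.5,0,0,0,-0.15],[-0.8,0.5,1,0,0,0,-0.15],[-0.6,0.4,1,0,0,0,-0.15],[0,0,0,0,0,0,-0.15],[0,0,0,0,0,0,-0.15],[0,0,0,0,0,0,-0.15]]])

```text
time: 2.6
tool_pos: [545.4, 234.9, 128.4]
tool_rot: [3.141, -0.001, 1.698]
force: [-0.2, 1.0, 0.7]
grip_width: 39.9
grip_force: 0.0
```

Emit:
jog_arm(motion=[[[-0.23,0.11,0.8,0,0,0,-0.15],[0,0,1,0,0,0,-0.15],[0,0,1,0,0,0,-0.15],[0,0,0.4,0,0,0,-0.15],[0,0,0,0,0,0,-0.15],[0,0,0,0,0,0,-0.15]]])

```text
time: 3.1
tool_pos: [549.5, 229.6, 48.7]
tool_rot: [3.14, -0.0, 1.699]
force: [0.5, 0.1, 0.6]
grip_width: 40.1
grip_force: 0.0
```

```bash
cat >> h.py <<'E'
def lab(f,x0,y0,k,w,h):
    im=cv2.resize(f[y0:y0+h,x0:x0+w],None,fx=k,fy=k,interpolation=cv2.INTER_CUBIC)
    im=cv2.convertScaleAbs(im,alpha=1.4,beta=0)
    for i in range(0,w,10): cv2.line(im,(i*k,0),(i*k,8),(255,255,0)); cv2.putText(im,str(x0+i),(i*k+2,12),0,.35,(255,0,0))
    for i in range(0,h,10): cv2.line(im,(0,i*k),(8,i*k),(255,255,0)); cv2.putText(im,str(y0+i),(10,i*k+4),0,.35,(255,0,0))
    return im
E
python3 - <<'E'
from h import *
t=snapshot("top");s=snapshot("side")
cv2.imwrite("pics/grasp.png",cv2.cvtColor(np.hstack([lab(t["frame"],220,140,4,100,110),lab(s["frame"],280,150,4,100,110)]),cv2.COLOR_RGB2BGR))
print(state()["tool_pos"],state()["tool_rot"])
E
```

```text
[550.84788845 229.57350689  49.84998047] [ 3.13752518e+00 -6.06482987e-04  1.69848673e+00]
```

View pics/grasp.png

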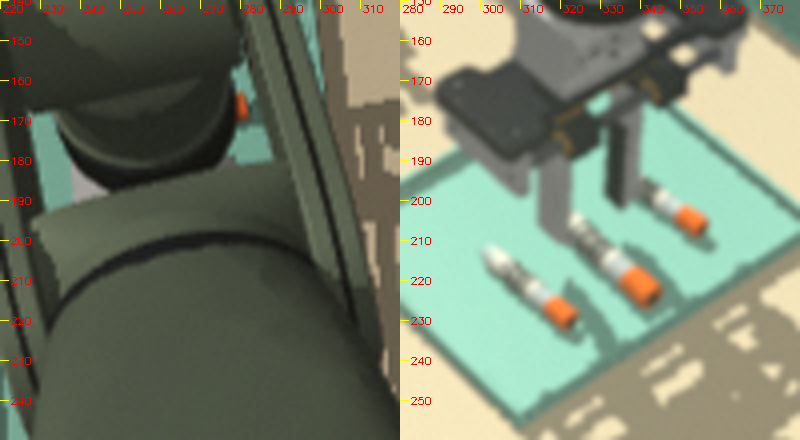

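The side view shows the fingers straddling the long barrel around its middle, at (318..340, 200..235), clear of the short tubes. I descend and close.

Emit:
jog_arm(motion=[[[0,0,0.5,0,0,0,-0.15],[0,0,0.35,0,0,0,-0.15],[0,0,0,0,0,0,-0.15],[0,0,0,0,0,0,-0.15]]])

```text
time: 3.53
tool_pos: [550.2, 228.8, 26.4]
tool_rot: [3.14, -0.0, 1.698]
force: [1.7, -0.1, 2.1]
grip_width: 40.0
grip_force: 0.9
```

Emit:
jog_arm(motion=[[[0,0,0,0,0,0,-1],[0,0,0,0,0,0,-1],[0,0,0,0,0,0,-1],[0,0,0,0,0,0,-1],[0,0,0,0,0,0,-1],[0,0,0,0,0,0,-1],[0,0,0,0,0,0,-1],[0,0,0,0,0,0,-1]]])

```text
time: 4.2
tool_pos: [549.3, 228.6, 26.3]
tool_rot: [3.142, 0.0, 1.698]
force: [-0.3, -0.4, 4.0]
grip_width: 15.2
grip_force: 30.5
```

Gripped (15.2 mm for a 16 mm barrel, 30 N). Next I lift.

Emit:
jog_arm(motion=[[[0,0,-0.3,0,0,0,-1],[0,0,-0.6,0,0,0,-1],[0,0,-1,0,0,0,-1],[0,0,-1,0,0,0,-1],[0,0,-1,0,0,0,-1],[0,0,-1,0,0,0,-1],[0,0,-0.6,0,0,0,-1],[0,0,0,0,0,0,-1]]])

```text
time: 4.87
tool_pos: [551.5, 229.3, 167.9]
tool_rot: [3.134, -0.001, 1.698]
force: [0.0, 0.3, 0.6]
grip_width: 15.0
grip_force: 30.0
```

Emit:
jog_arm(motion=[[[-0.5,0,0,0,0,0.6,-1],[-0.8,0,0,0,0,0.6,-1],[-1,0,0,0,0,0.6,-1],[-1,0,0,0,0,0.02,-1],[-1,0,0,0,0,0,-1],[-1,0,0,0,0,0,-1],[-1,0,0,0,0,0,-1],[-1,0,0,0,0,0,-1]]])

```text
time: 5.53
tool_pos: [543.8, 45.4, 161.6]
tool_rot: [-3.138, -0.0, 1.516]
force: [0.4, 0.3, -0.4]
grip_width: 15.0
grip_force: 30.0
```

Emit:
jog_arm(motion=[[[-1,0,0,0,0,0,-1],[-1,0,0,0,0,0,-1],[-1,0,0,0,0,0,-1],[-1,0,0,0,0,0,-1],[-1,0,0,0,0,0,-1],[-0.5,0,0,0,0,0,-1],[0,0,0,0,0,0,-1],[0,0,0,0,0,0,-1]]])

```text
time: 6.2
tool_pos: [537.2, -90.5, 162.6]
tool_rot: [-3.14, -0.001, 1.514]
force: [0.6, 0.8, -0.1]
grip_width: 15.0
grip_force: 30.0
```

Emit:
jog_arm(motion=[[[-1,-0.12,0,0,0,0,-1],[-1,-0.12,0,0,0,0,-1],[-1,0,0,0,0,0,-1],[-1,0,0,0,0,0,-1],[-0.5,0,0.8,0,0,0,-1],[0,0,0.9,0,0,0,-1],[0,0,0.4,0,0,0,-1],[0,0,0,0,0,0,-1]]])

```text
time: 6.87
tool_pos: [523.5, -200.0, 107.7]
tool_rot: [-3.135, -0.004, 1.517]
force: [-1.0, 0.3, 0.8]
grip_width: 15.1
grip_force: 30.0
```

```bash
python3 - <<'E'
from h import *
t=snapshot("top");s=snapshot("side")
cv2.imwrite("pics/over.png",cv2.cvtColor(np.hstack([lab(t["frame"],430,160,5,80,90),lab(s["frame"],390,280,5,80,90)]),cv2.COLOR_RGB2BGR))
import pickle; pickle.dump((t,s),open("over.pkl","wb"))
print(state()["tool_pos"],state()["tool_rot"])
E
```

```text
[ 525.81303996 -201.3290626   110.8761075 ] [-3.14046160e+00 -9.49601895e-04  1.51752584e+00]
```

View pics/over.png

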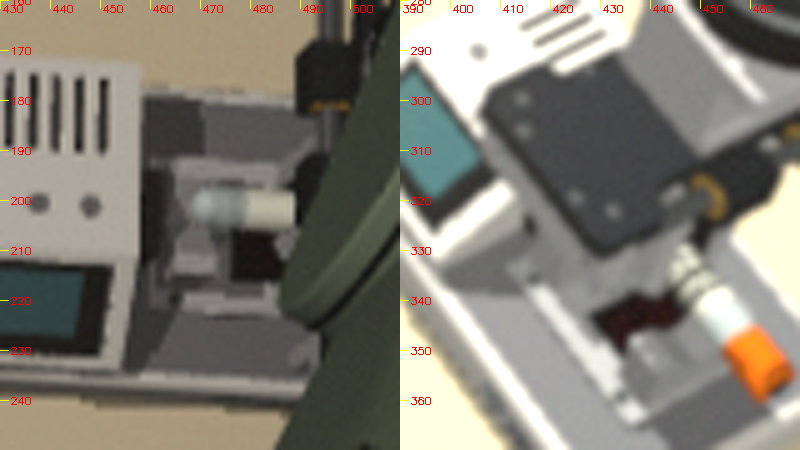

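Top view shows the foot tip at (467,201.2) and the barrel axis at (488.6,201.8); the side view shows the cap at about (461,353). Next I compute positions relative to the cradle.

```bash
python3 - <<'E'
from h import *
import pickle
np.set_printoptions(precision=1,suppress=True)
t,s=pickle.load(open("over.pkl","rb"))
hsv=cv2.cvtColor(s["frame"],cv2.COLOR_RGB2HSV)
m=((hsv[...,0]<15)&(hsv[...,1]>130)&(hsv[...,2]>90)).astype(np.uint8); m[:,:440]=0;m[:330]=0;m[372:]=0;m[:,475:]=0
c=np.argwhere(m).mean(0)[::-1];print(c,m.sum())
O=np.array([525.6,-194.7]);y=-.055;R=np.array([[np.cos(y),-np.sin(y)],[np.sin(y),np.cos(y)]])
for z in(94,97,100):
    for n,P in(("foot",onz(t,467,201.2,z)),("barrel",onz(t,488.6,201.8,z)),("cap",onz(s,*c,z))): print(z,n,P,(P[:2]-O)@R)
E
```

```text
[461.2 352.1] 120
94 foot [ 524.  -155.3   94. ] [-3.7 39.2]
94 barrel [ 523.3 -196.2   94. ] [-2.2 -1.6]
94 cap [ 523. -252.   94.] [  0.5 -57.4]
97 foot [ 523.3 -154.5   97. ] [-4.5 40. ]
97 barrel [ 522.6 -195.2   97. ] [-3.  -0.7]
97 cap [ 521.3 -252.8   97. ] [ -1.1 -58.2]
100 foot [ 522.5 -153.6  100. ] [-5.3 40.8]
100 barrel [ 521.8 -194.3  100. ] [-3.8  0.2]
100 cap [ 519.7 -253.5  100. ] [ -2.7 -59.1]
```

Emit:
jog_arm(motion=[[[0.04,0.09,0.3,0,0.12,0,-1],[0,0,0.4,0,0,0,-1],[0,0,0,0,0,0,-1],[0,0,0,0,0,0,-1],[0,0,0,0,0,0,-1]]])

```text
time: 7.38
tool_pos: [528.1, -201.8, 93.8]
tool_rot: [-3.142, -0.012, 1.516]
force: [-0.2, 0.5, -0.2]
grip_width: 15.3
grip_force: 30.0
```

Emit:
jog_arm(motion=[[[0,0,0.16,0,0,0,-1],[0,0,0.08,0,0,0,-1],[0,0,0,0,0,0,-1],[0,0,0,0,0,0,-1]]])

```text
time: 7.72
tool_pos: [527.9, -201.7, 87.5]
tool_rot: [-3.141, -0.012, 1.516]
force: [1.0, 0.4, 0.6]
grip_width: 15.3
grip_force: 30.0
```

Emit:
jog_arm(motion=[[[0,0,0.08,0,0,0,-1],[0,0,0,0,0,0,-1],[0,0,0,0,0,0,-1]]])

```text
time: 7.97
tool_pos: [528.1, -201.8, 85.7]
tool_rot: [-3.142, -0.012, 1.516]
force: [0.3, -0.9, -0.5]
grip_width: 15.0
grip_force: 30.0
```

Emit:
jog_arm(motion=[[[0.04,0,0.08,0,0,0,-1],[0,0,0,0,0,0,-1],[0,0,0,0,0,0,-1]]])

```text
time: 8.22
tool_pos: [528.5, -200.7, 83.9]
tool_rot: [3.141, -0.012, 1.516]
force: [0.2, 0.2, 1.1]
grip_width: 15.1
grip_force: 30.0
```

Emit:
jog_arm(motion=[[[0,0,0.08,0,0,0,-1],[0,0,0,0,0,0,-1],[0,0,0,0,0,0,-1]]])

```text
time: 8.47
tool_pos: [528.3, -200.9, 82.0]
tool_rot: [3.141, -0.012, 1.516]
force: [-0.5, -1.4, 3.5]
grip_width: 15.2
grip_force: 30.0
```

```bash
python3 - <<'E'
from h import *
F=[];P=[]
for i in range(6):
    t=snapshot("top"); x=state();F.append(np.r_[x["force"],10*x["torque"]]);P.append(x["tool_pos"])
print(np.mean(F,0).round(2),np.mean(P,0).round(1),x["tool_rot"])
E
```

```text
[-0.51  0.12  3.97 -0.19  1.51 -0.3 ] [ 528.3 -200.9   82. ] [ 3.14130283 -0.01176434  1.51583763]
```

```bash
cat > f.py <<'E'
from h import *
F=[];P=[]
for i in range(6):
    t=snapshot("top"); x=state();F.append(np.r_[x["force"],10*x["torque"]]);P.append(x["tool_pos"])
print(np.mean(F,0).round(2),np.mean(P,0).round(2),x["tool_rot"].round(3),round(x["time"],2))
E
```

Emit:
jog_arm(motion=[[[0,0,0.05,0,0,0,-1],[0,0,0,0,0,0,-1],[0,0,0,0,0,0,-1]]])

```text
time: 9.02
tool_pos: [528.1, -200.9, 81.6]
tool_rot: [-3.141, -0.012, 1.516]
force: [-3.0, 1.4, 10.5]
grip_width: 15.0
grip_force: 30.0
```

```bash
python3 f.py
```

```text
[-3.42  0.67  9.93  1.25  6.56 -0.27] [ 528.11 -200.88   81.64] [-3.141 -0.012  1.516] 9.32
```

Emit:
jog_arm(motion=[[[0,0,0.05,0,0,0,-1],[0,0,0,0,0,0,-1],[0,0,0,0,0,0,-1]]])

```text
time: 9.57
tool_pos: [528.1, -200.9, 81.5]
tool_rot: [-3.141, -0.012, 1.516]
force: [-5.8, 2.6, 16.4]
grip_width: 15.1
grip_force: 30.0
```

```bash
python3 f.py
```

```text
[-5.94  1.78 16.06  3.88 11.24 -0.12] [ 528.13 -200.9    81.54] [-3.141 -0.012  1.516] 9.87
```

Stiff contact. Fx of -6 N means the tube rides more on the rear face, so I shift it 1 mm towards -x.

Emit:
jog_arm(motion=[[[0,-0.04,0,0,0,0,-1],[0,0,0,0,0,0,-1],[0,0,0,0,0,0,-1]]])

```text
time: 10.12
tool_pos: [527.5, -200.9, 81.0]
tool_rot: [3.141, -0.011, 1.516]
force: [-2.6, 1.5, 12.2]
grip_width: 15.1
grip_force: 30.0
```

```bash
python3 f.py
```

```text
[-3.19  1.19 12.44  2.72  6.94 -0.16] [ 527.54 -200.93   81.06] [ 3.141 -0.011  1.516] 10.42
```

Emit:
jog_arm(motion=[[[0,-0.04,0,0,0,0,-1],[0,0,0,0,0,0,-1],[0,0,0,0,0,0,-1]]])

```text
time: 10.67
tool_pos: [526.7, -200.9, 80.4]
tool_rot: [3.14, -0.011, 1.516]
force: [-0.8, 0.3, 7.8]
grip_width: 14.7
grip_force: 30.0
```

```bash
python3 f.py
```

```text
[-1.54  0.39  8.22  0.74  3.22 -0.04] [ 526.71 -200.94   80.34] [ 3.14  -0.011  1.516] 10.97
```

Emit:
jog_arm(motion=[[[0,-0.04,0.02,0,0,0,-1],[0,0,0,0,0,0,-1],[0,0,0,0,0,0,-1]]])

```text
time: 11.22
tool_pos: [526.2, -200.9, 79.9]
tool_rot: [3.139, -0.011, 1.516]
force: [-0.9, 0.5, 6.6]
grip_width: 15.3
grip_force: 30.0
```

```bash
python3 f.py
```

```text
[-0.32  0.36  7.07  0.63  1.18  0.27] [ 526.22 -200.94   79.91] [ 3.139 -0.011  1.516] 11.52
```

Emit:
jog_arm(motion=[[[0,-0.04,0.02,0,0,0,-1],[0,0,0,0,0,0,-1],[0,0,0,0,0,0,-1]]])

```text
time: 11.77
tool_pos: [526.1, -200.9, 79.8]
tool_rot: [3.137, -0.011, 1.516]
force: [0.1, 0.9, 8.3]
grip_width: 15.1
grip_force: 30.0
```

```bash
python3 f.py
```

```text
[ 1.34  1.13  7.52  1.45 -1.54  0.64] [ 526.1  -200.92   79.83] [ 3.137 -0.011  1.516] 12.07
```

Emit:
jog_arm(motion=[[[0,-0.02,0.02,0,0,0,-1],[0,0,0,0,0,0,-1],[0,0,0,0,0,0,-1]]])

```text
time: 12.32
tool_pos: [526.1, -200.9, 79.8]
tool_rot: [3.136, -0.011, 1.516]
force: [0.7, 0.5, 9.0]
grip_width: 15.4
grip_force: 30.0
```

```bash
python3 f.py
```

```text
[ 1.25  1.52  8.96  2.52 -2.06  0.47] [ 526.07 -200.93   79.79] [ 3.136 -0.011  1.516] 12.62
```

Seated in both directions now (x and z have stopped changing, TCP z 79.8 as predicted). I nudge it 1.5 mm towards the stop, centre x, and increase the push.

Emit:
jog_arm(motion=[[[0.03,0.02,0,0,0,0,-1],[0.03,0,0.04,0,0,0,-1],[0,0,0.04,0,0,0,-1],[0,0,0,0,0,0,-1],[0,0,0,0,0,0,-1]]])

```text
time: 13.03
tool_pos: [526.2, -200.8, 79.6]
tool_rot: [3.138, -0.008, 1.516]
force: [-4.6, -0.2, 18.5]
grip_width: 15.1
grip_force: 30.0
```

```bash
python3 f.py
```

```text
[-4.3  -0.08 18.76 -0.22  8.51  0.64] [ 526.17 -200.84   79.64] [ 3.137 -0.008  1.516] 13.33
```

Emit:
jog_arm(motion=[[[0,-0.03,-0.03,0,0,0,-1],[0,0,0,0,0,0,-1],[0,0,0,0,0,0,-1],[0,0,0,0,0,0,-1]]])

```text
time: 13.67
tool_pos: [526.1, -200.8, 79.7]
tool_rot: [3.136, -0.008, 1.516]
force: [-0.7, -1.4, 13.8]
grip_width: 14.9
grip_force: 30.0
```

```bash
python3 f.py; python3 - <<'E'
from h import *
t=snapshot("top");s=snapshot("side")
cv2.imwrite("pics/seat.png",cv2.cvtColor(np.hstack([lab(t["frame"],430,160,5,80,90),lab(s["frame"],390,280,5,80,90)]),cv2.COLOR_RGB2BGR))
hsv=cv2.cvtColor(s["frame"],cv2.COLOR_RGB2HSV)
m=((hsv[...,0]<15)&(hsv[...,1]>130)&(hsv[...,2]>90)).astype(np.uint8); m[:,:430]=0;m[:330]=0;m[385:]=0;m[:,475:]=0
c=np.argwhere(m).mean(0)[::-1];print(c,m.sum(),onz(s,*c,66))
E
```

```text
[-0.8  -0.74 13.43 -1.79  2.44  0.5 ] [ 526.09 -200.84   79.71] [ 3.136 -0.008  1.516] 13.97
[458.         359.25641026] 117 [ 523.28513296 -252.61696448   66.        ]
```

View pics/seat.png

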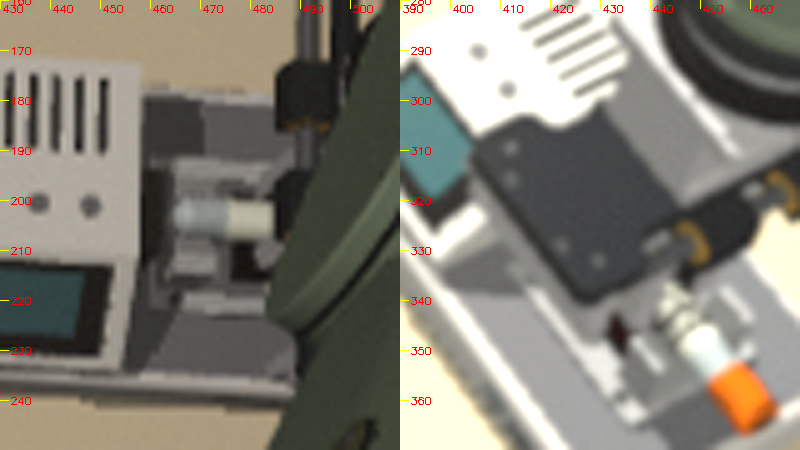

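The tube lies in the V with its foot at top (464,203) next to the stop and its cap at side (458,359) overhanging the open end. The push of 13.4 N is centred in x but leans slightly towards the cap. I tilt a touch to load the foot half and re-check.

Emit:
jog_arm(motion=[[[0,0,0,0,-0.08,0,-1],[0,0,0,0,0,0,-1],[0,0,0,0,0,0,-1],[0,0,0,0,0,0,-1]]])

```text
time: 14.4
tool_pos: [526.1, -200.7, 79.7]
tool_rot: [3.136, -0.0, 1.516]
force: [-1.2, -1.3, 13.6]
grip_width: 14.9
grip_force: 30.0
```

```bash
python3 f.py
```

```text
[-0.86 -0.5  13.47 -1.09  2.32  1.04] [ 526.08 -200.71   79.69] [ 3.136 -0.     1.516] 14.7
```

Emit:
jog_arm(motion=[[[0,0,0,0,-0.1,0,-1],[0,0,0,0,0,0,-1],[0,0,0,0,0,0,-1],[0,0,0,0,0,0,-1]]])

```text
time: 15.03
tool_pos: [526.1, -200.5, 79.7]
tool_rot: [3.136, 0.009, 1.516]
force: [-1.2, -0.9, 13.4]
grip_width: 15.1
grip_force: 30.0
```

```bash
python3 f.py
```

```text
[-0.86 -0.67 13.45 -0.46  2.01  0.89] [ 526.08 -200.57   79.68] [3.136 0.009 1.516] 15.33
```

Force is now balanced along the V (V reaction close to the middle), Fz is 13.5 N, Fx close to 0. I hold to check it stays stable.

Emit:
jog_arm(motion=[[[0,0,0,0,0,0,-1],[0,0,0,0,0,0,-1],[0,0,0,0,0,0,-1],[0,0,0,0,0,0,-1],[0,0,0,0,0,0,-1],[0,0,0,0,0,0,-1],[0,0,0,0,0,0,-1],[0,0,0,0,0,0,-1]]])

```text
time: 16.0
tool_pos: [526.1, -200.6, 79.7]
tool_rot: [3.136, 0.009, 1.516]
force: [-1.3, 1.4, 13.8]
grip_width: 14.9
grip_force: 30.0
```

```bash
python3 f.py; python3 -c "
from station import robot; print(robot.hand_in())"
```

```text
[-1.18 -0.35 13.18 -0.26  2.11  1.09] [ 526.09 -200.56   79.68] [3.136 0.009 1.516] 16.3
the job is handed in; nothing more can be done
None
```

I handed the job in at 16.3 s with the long tube in the V-cradle, foot about 3 mm short of the end stop, cap overhanging the open end, and the gripper pressing at about 13 N; forces and height say it is bedded on both sides, but plunger travel was not read directly.

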